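# Hook the spice caddy out from under the shelf

### The job

The spice caddy is tucked under the slatted shelf where the hand does not fit: take the black-handled pull hook, drop its prong into the caddy's red loop and drag the caddy along the counter to the middle of the round blue mat, so that its whole foot stands on the mat. Then stand the hook upright with its handle in the middle of the white spoon rest (not the blue one) and let go. Do not touch the caddy with the gripper or arm, do not lift or tip it, and leave the pepper grinder, amber bowl and salt jar where they are.

Things in the scene. Friction and masses are not known exactly. Their poses are not given: they have to be found in the camera images.
- caddy: Spice caddy, 0.45 kg or so: a white open tray 100 mm deep (its x) by 110 mm wide (its y) by 45 mm high, with four jars fixed in it up to 87 mm high. Origin: centre of its underside; z up. Its front (-x) carries the red pull loop. It slides on the counter and its base is flat.
- caddy_loop (a point): Centre of the opening of the caddy's red pull loop, at caddy x = -71.5 mm, y = 0, 22 mm above the counter; axes as the caddy. The loop is a level bar 7 mm thick, at 18.5 to 25.5 mm above the counter; the opening is 41 mm deep (caddy x from -91.5 mm at the bar's inside to -50 mm at the tray) and 53 mm wide (y), its outer corners cut off. The loop sticks out in front of the shelf's slats, open from above.
- hook_grip (a point): Centre of the pull hook's handle, half-way up (20 mm above its underside). The hook (0.18 kg) stands upright on its flat handle: a black block 90 mm long (x), 28 mm wide (y), 40 mm high (z up). From the handle's front (+x) end a steel rod 8 mm thick runs level along +x, its axis 34 mm above the handle's underside, to x = 140 mm from the handle's centre, where it turns straight down as a prong 8 mm thick. Grasp it across the 28 mm width.
- hook_foot (a point): Lower end of the hook's prong: 140 mm ahead (+x) of the handle's centre and 3 mm above the level of the handle's underside (17 mm below hook_grip); axes as hook_grip.
- mat: Round blue mat, 220 mm across, a sheet under 1 mm thick lying fixed on the counter. Origin at its centre.
- rest_white_top (a point): Centre of the flat top of the white porcelain spoon rest: a fixed disc 130 mm across, top 10 mm above the counter.
- rest_blue_top (a point): Centre of the flat top of the blue porcelain spoon rest, same size as the white one, fixed; not to be used. It and the white one may have changed places.
- shelf: Narrow slatted beech shelf, fixed; origin on the counter at the middle of its width. Its front faces its own -x. Three slats 500 mm long (y) from x = -17 to 117 mm, their tops 200 mm and their end rails' undersides 170 mm above the counter (the slats' undersides 186 mm); four 14 mm posts at x = -7 and 107 mm, y = +-235 mm. Low stock stands on top, up to 265 mm above the counter.
- grinder: Black plastic pepper grinder, 54 mm across, 148 mm high, loose, beside the caddy. Origin: centre of its underside. Leave it.
- bowl: Empty amber glass bowl, 100 mm across, 50 mm high, loose, on the caddy's other side. Origin: centre of its underside. Leave it.
- salt: White salt jar with wooden cap, 64 mm across, 80 mm high, loose, beyond the mat. Origin: centre of its underside. Leave it.
Mind the look-alikes: they are no part of the job. What is shaped like the part that bears hook_grip but green or pink is not meant.

How it is judged:
On the way, in this order (a step that is already met when the one before it is completed fails the run):
1. the hook's prong is down inside the caddy's loop while the caddy is still off the mat's middle (more than 120 mm from it) (x of hook_foot in the frame of caddy between -0.097 and -0.045 m and y of hook_foot in the frame of caddy between -0.032 and 0.032 m and height (world z) of hook_foot below 0.019 m and horizontal distance between caddy and mat above 0.12 m), for 0.1 s.
2. the caddy has been dragged onto the mat, its centre within 30 mm of the mat's, with the prong still in the loop (horizontal distance between caddy and mat below 0.03 m and x of hook_foot in the frame of caddy between -0.097 and -0.045 m and y of hook_foot in the frame of caddy between -0.032 and 0.032 m), for 0.1 s.
At the end, for the whole second after the job is handed in: The caddy stands at rest and upright (within 0.08 rad) with its centre within 34 mm of the mat's centre, so its whole foot is on the mat; the hook stands at rest and upright (within 0.1 rad) on the white spoon rest, its handle's centre within 22 mm of the rest's centre (horizontal distance between caddy and mat below 0.034 m and angle between caddy's own z axis and vertical below 0.08 rad and linear speed of each of caddy, hook below 0.01 m/s and horizontal distance between hook_grip and rest_white_top below 0.022 m and angle between hook_grip's own z axis and vertical below 0.1 rad and height (world z) of hook_grip between 0.025 and 0.036 m); the robot touches nothing.
It fails at once if the gripper or arm touches the caddy (contact force between any of the fingers, the arm and caddy above 0.5 N).
It fails at once if the caddy is tipped (0.3 rad) or lifted (15 mm) (angle between caddy's own z axis and vertical above 0.3 rad or height (world z) of caddy above 0.015 m).
It fails at once if the pepper grinder, bowl or salt jar is moved more than 20 mm (distance of any of grinder, bowl, salt from where it was at the start of the episode above 0.02 m).
It also fails if it takes over 54 s, if anything falls off the work surface, if the arm or the gripper's body presses on something with over 40 N, if the wrist force passes 120 N, or if a joint passes its speed limit or range.

### The arm

A 6-joint arm with a two-finger parallel gripper is mounted at the origin on the work surface. World frame = base frame: x ahead of the robot, y to its left, z up, the work surface at z = 0. Lengths are in m, angles in rad, forces in N, time in s.
With the tool pointing down it reaches from about 0.25 to 0.775 m from the base axis. Payload 4 kg.
Tool frame: the origin (TCP) lies between the finger pads; the fingertips stand 14 mm ahead of it and the grasp point (between the pads) lies 5 mm behind it (tip_reach is the distance from the TCP to the fingertips, in m); z points along the fingers, y is the line along which they close (so a half turn about z gives the same grasp; the last joint's range is limited). The gripper opens to 94 mm and grips with 3 to 60 N. Pads are 16 mm wide; open, the fingers measure 119 mm over their backs; the gripper's body (75 mm by 177 mm) begins 78 mm behind the grasp point.
Start: joints at [1.047, 0.087, 1.371, -0, 1.684, -0.103], TCP at [0.225, 0.502, 0.22] pointing down, gripper open.
Joint ranges: [-3.1, 3.1], [-0.76, 2.03], [0.27, 2.55], [-1.08, 4.22], [0.17, 2.65], [-2.57, 2.57]. Speed limits (rad/s): [2.79, 2.79, 3.14, 3.14, 3.14, 3.14].

### API

Orientations are given as [roll, pitch, yaw] about the fixed x, y, z axes, in that order (R = Rz(yaw) Ry(pitch) Rx(roll)).
In Python, from bench import * gives the robot as it stands. The module is installed in compiled form; this text tells all that it offers.
- The arm moves only by the tool servo_tool, never from a script. Its argument "targets" is a list of rows, each a list of 4 numbers: the shift along the tool's x, y, z in cm, then the turn about the tool's z in degrees. A call has 1 to 8 rows; each row is the pose to reach, as a shift and turn from the pose commanded when the call began, along the tool's axes at that moment; what a row does not reach only later rows make up. A row lasts 1/8 s, in which the tool goes at most 62.5 mm and 10.7 degrees, less where a joint would pass 70% of its speed; a pose out of reach is approached as far as the arm can. A call with a gripper value outside its range is refused whole. "claw" is the closure in counts, from 0 (fully open) to 255 (shut), set as the call begins (left out, the last holds). The fingers move at their own pace and stop on an object; the grip force is fixed at half the most. Time passes only in rows, so rows that repeat a pose let the fingers close. It gives the time, the measured TCP pose, the force, the opening and the grip force at its end, in the units of the state.
- get_obs(): the state, without advancing time (a new reading comes with each control period).
- snapshot(name): name is "scene" or "side" or "wrist"; returns the picture (480x640x3 uint8, blue, green, red); there is no depth.
- camera_model(name): a dict with "camera_matrix" (3x3 intrinsics, pixels), "camera_from_world" (4x4, takes a point from world to camera coordinates). Camera axes: x right, y up, looking along -z (the intrinsics and any distortion apply to the point x, -y, -z); pixel columns grow to the right and rows downward; lengths in m; the calibration is good to about 2 mm. A picture is of the moment at which its call begins: read the wrist's pose just before it. camera_model takes no time and is no camera call; for the wrist camera it gives the pose at the moment of the call.
- close_job(): hands the job in; it is judged then, once.
The state is a dict: "time": time; "joint_positions": joint angles; "qvel": joint speeds; "joint_torque": joint torques, N m; "tool_pos": TCP position; "ee_rot": TCP orientation; "wrist_force": force on the tool from outside, world axes, zero at the start; "wrist_torque": the same for the moment, N m; "width": finger opening in m; "finger_force": force on a finger pad.
Only numpy, scipy, OpenCV 4.12 (cv2) and the standard library are available. Lean on these libraries where they do the work, as an engineer would, in place of code of your own. Each camera call takes 0.05 s, during which the arm holds its last target. There are 200 camera calls.

## Working session

There is one attempt and no reset: what is moved stays moved. The work goes in short steps, Python scripts to look and compute and a tool call to move; the robot and the scene stay as the last step left them, time stands still between calls to the robot, and variables do not carry over. Pictures are saved under pics/ and viewed, at most 12 in all, crops included, and the job is handed in when it is done.

Besides the shell and the picture viewer there is one more tool, called after ">>>" by a JSON object that holds its "api" and its "payload", one argument or row to a line. servo_tool: Moves the arm, as the interface text tells. Its arguments: {"type":"object","properties":{"targets":{"type":"array"},"claw":{"type":"number"}},"required":["targets"]}

```bash
mkdir -p pics; python3 - <<'E'
from bench import *
import cv2, numpy as np
for n in("scene","side"):
    im=snapshot(n); cv2.imwrite(f"pics/{n}0.png",im)
    m=camera_model(n); print(n,np.round(m["camera_matrix"],1).tolist(),np.round(m["camera_from_world"],3).tolist(),[k for k in m])
o=get_obs(); print(o["time"],o["tool_pos"],o["ee_rot"],o["width"])
E
```

```text
scene [[434.5, 0.0, 317.6], [0.0, 434.5, 233.1], [0.0, 0.0, 1.0]] [[0.25, 0.968, -0.002, -0.132], [-0.796, 0.206, 0.569, 0.392], [0.551, -0.141, 0.822, -1.338], [0.0, 0.0, 0.0, 1.0]] ['camera_matrix', 'camera_from_world']
side [[447.3, 0.0, 320.4], [0.0, 447.3, 235.2], [0.0, 0.0, 1.0]] [[0.206, -0.979, 0.002, -0.116], [0.808, 0.171, 0.563, -0.478], [-0.551, -0.115, 0.826, -0.77], [0.0, 0.0, 0.0, 1.0]] ['camera_matrix', 'camera_from_world']
0.1 [0.22445993 0.50162557 0.21844018] [-3.13966619e+00 -1.50306797e-04  2.72081702e+00] 0.09386467946692381
```

View pics/scene0.png

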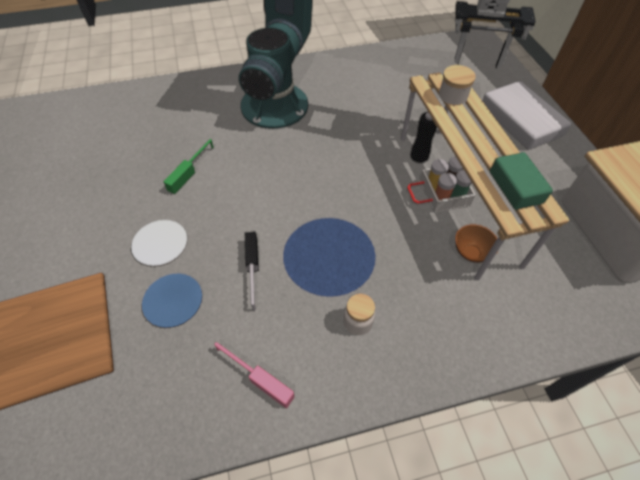

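View pics/side0.png

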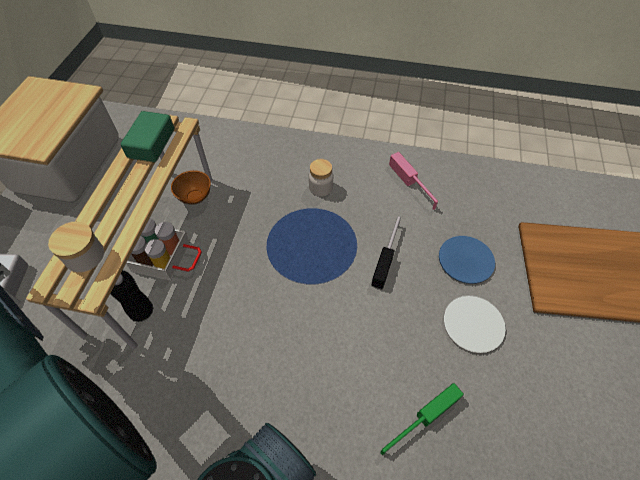

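The scene view shows the black hook with its handle at about (251,248) and its prong at (252,303). The mat is at (330,256), the white rest at (160,242) and the red loop at (418,191). In the side view the handle is at (384,267), the loop at (190,258) and the white rest at (474,324). Next I fit these in both cameras.

```bash
cat > h.py <<'E'
from bench import *
import cv2, numpy as np
from scipy.optimize import minimize
def proj(n_or_m,P):
    m=camera_model(n_or_m) if isinstance(n_or_m,str) else n_or_m
    K=np.array(m["camera_matrix"]);T=np.array(m["camera_from_world"])
    c=np.atleast_2d(P)@T[:3,:3].T+T[:3,3]; c=c*[1,-1,-1]; p=c@K.T; return p[:,:2]/p[:,2:]
def unproj(m,px,z):
    K=np.array(m["camera_matrix"]);T=np.array(m["camera_from_world"])
    px=np.atleast_2d(px).astype(float); r=np.c_[px,np.ones(len(px))]@np.linalg.inv(K).T*[1,-1,-1]
    d=r@T[:3,:3]; o=-T[:3,:3].T@T[:3,3]; return (o+d*((z-o[2])/d[:,2])[:,None])[:,:2]
def mask(im,lo,hi,seed,rad=60,close=0):
    h=cv2.cvtColor(im,cv2.COLOR_BGR2HSV)
    lo=np.array(lo);hi=np.array(hi)
    mk=cv2.inRange(h,lo,hi)
    if lo[0]==0 and hi[0]<15: mk|=cv2.inRange(h,np.array([170,lo[1],lo[2]]),np.array([180,255,hi[2]]))
    w=np.zeros_like(mk); cv2.circle(w,tuple(int(v) for v in seed),rad,255,-1); mk&=w
    n,l,s,c=cv2.connectedComponentsWithStats(mk)
    return (l==1+np.argmax(s[1:,4])).astype(np.uint8)
def circ(m,mk,z):
    c=max(cv2.findContours(mk,0,cv2.CHAIN_APPROX_NONE)[0],key=cv2.contourArea)[:,0]
    p=unproj(m,c,z).astype(np.float32); e=cv2.fitEllipse(p*1000); return np.round(e[0],1),np.round(e[1],1)
def rot(a): return np.array([[np.cos(a),-np.sin(a)],[np.sin(a),np.cos(a)]])
def place(q,P): 
    P=np.array(P,float); return np.c_[P[:,:2]@rot(q[2]).T+q[:2],P[:,2]]
def hullmask(pts,S=4):
    im=np.zeros((480*S,640*S),np.uint8); cv2.fillConvexPoly(im,cv2.convexHull(np.round((pts+.5)*S-.5).astype(np.int32)),1)
    return cv2.resize(im.astype(np.float32),(640,480),interpolation=cv2.INTER_AREA)
def fit(views,P,q0):
    def f(q):
        e=0
        for m,mk in views:
            r=hullmask(proj(m,place(q,P))); e+=1-np.minimum(r,mk).sum()/np.maximum(r,mk).sum()
        return e
    s=np.array(q0)+np.array([[0,0,0],[.015,0,0],[0,.015,0],[0,0,.2]])
    r=minimize(f,q0,method="Nelder-Mead",options=dict(initial_simplex=s,xatol=1e-4,fatol=1e-5,maxiter=250))
    return r.x,r.fun
def fillhull(mk):
    o=np.zeros_like(mk); cv2.fillConvexPoly(o,cv2.convexHull(cv2.findNonZero(mk)),1); return o
HANDLE=[(x,y,z) for x in(-.045,.045) for y in(-.014,.014) for z in(0,.04)]
LOOP=[(x,y,z) for x,y in((-.0985,-.02),(-.0985,.02),(-.085,.0335),(-.085,-.0335),(-.05,.0335),(-.05,-.0335)) for z in(.0185,.0255)]
E
python3 - <<'E'
from h import *
V={n:(camera_model(n),cv2.imread(f"pics/{n}0.png")) for n in("scene","side")}
seeds=dict(mat=((330,256),(312,245)),white=((160,242),(474,324)),blue=((172,300),(467,260)),handle=((251,248),(384,267)),loop=((418,191),(190,258)))
for i,n in enumerate(V):
    m,im=V[n]
    for k in("mat","white","blue"):
        s=seeds[k][i]; 
        lo,hi=((0,0,150),(180,60,255)) if k=="white" else ((95,90,30),(130,255,255))
        mk=mask(im,lo,hi,s,70 if k=="mat" else 42); print(n,k,*circ(m,mk,0.0005 if k=="mat" else .01))
for k,lo,hi,P in(("handle",(0,0,0),(180,255,50),HANDLE),("loop",(0,130,80),(8,255,255),LOOP)):
    vs=[]
    for i,n in enumerate(V):
        m,im=V[n]; mk=mask(im,lo,hi,seeds[k][i],32); print(k,n,mk.sum())
        if k=="loop": mk=fillhull(mk)
        vs.append((m,mk)); x0=unproj(m,seeds[k][i],.02)[0]; print(x0)
    for a in (0,1.57,3.14,-1.57):
        off=np.zeros(2) if k=="handle" else -rot(a)@[-.0715,0]
        for sub in ([vs] if k=="handle" else [vs]): print(k,a,*[np.round(v,4) for v in fit(sub,P,[*(x0+off),a])])
# rod tip, grinder, bowl, salt rough
for k,z,ps in(("prong",.034,((252,303),(399,218))),("grinder base",0,((419,158),(143,316))),("bowl",.05,((476,239),(191,184))),("salt",.08,((361,303),(321,166))),("shelfcorner",.2,((505,228),(193,122))),("shelfc2",.2,((411,78),(37,295)))):
    for n,p in zip(V,ps): print(k,n,np.round(unproj(V[n][0],p,z),3))
E
```

```text
scene mat [562.3  18.6] [207.9 210.2]
scene white [ 428.  -367.2] [130.7 132.6]
scene blue [ 592.6 -347.5] [122.5 123.3]
side mat [561.2  21.7] [214.2 215.9]
side white [ 430.4 -364. ] [127.4 128.5]
side blue [ 590.  -343.7] [126.2 127.8]
handle scene 343
[ 0.51038361 -0.15663336]
handle side 520
[ 0.52108524 -0.15753126]
handle 0 [ 0.5181 -0.1549 -0.1331] 0.5017
handle 1.57 [ 0.5168 -0.1546  3.0226] 0.5059
handle 3.14 [ 0.5188 -0.155   3.0241] 0.4991
handle -1.57 [ 0.5175 -0.1547 -0.1287] 0.5001
loop scene 106
[0.44578773 0.28762737]
loop side 164
[0.4522015  0.28515678]
loop 0 [ 0.5222  0.2903 -0.0303] 0.7289
loop 1.57 [0.4546 0.3627 1.5161] 0.2486
loop 3.14 [0.4382 0.2162 4.528 ] 0.3581
loop -1.57 [ 0.4535  0.2167 -1.5325] 0.3284
prong scene [[ 0.658 -0.177]]
prong side [[ 0.657 -0.175]]
grinder base scene [[0.32  0.346]]
grinder base side [[0.302 0.34 ]]
bowl scene [[0.635 0.347]]
bowl side [[0.642 0.349]]
salt scene [[0.736 0.036]]
salt side [[0.742 0.036]]
shelfcorner scene [[0.707 0.323]]
shelfcorner side [[0.706 0.33 ]]
shelfc2 scene [[0.229 0.32 ]]
shelfc2 side [[0.231 0.437]]
```

>>> {"api": "servo_tool", "payload": {
  "targets": [
    [0,0,-6,0],
    [0,0,-12,0],
    [0,0,-16,0],
    [-4,-4,-16,10],
    [-8,-8,-16,20],
    [-12.5,-12,-16,30],
    [-17,-16,-16,40],
    [-21,-20,-16,50]
  ],
  "claw": 0
}}

```text
time: 1.1
tool_pos: [0.335, 0.2318, 0.3789]
ee_rot: [-3.141, 0.0, 1.842]
wrist_force: [1.8, 0.2, 0.1]
width: 0.0942
finger_force: 0.0
```

```bash
cat >> h.py <<'E'
def go(x,y,z,yaw):
    o=get_obs(); p=np.array(o["tool_pos"]); w=o["ee_rot"][2]; d=np.array([x,y,z])-p
    c,s=np.cos(w),np.sin(w)
    print("shift cm",np.round(100*np.array([c*d[0]+s*d[1],s*d[0]-c*d[1],-d[2]]),2),"turn",np.round(-np.degrees((yaw-w+np.pi)%(2*np.pi)-np.pi),1),"| pos",np.round(p,4),"yaw",round(w,4),"t",round(o["time"],2))
E
python3 -c "
from h import *
go(.5181,-.155,.25,-.14)"
```

```text
shift cm [-42.18   7.26  12.89] turn 113.6 | pos [0.335  0.2318 0.3789] yaw 1.8425 t 1.1
```

>>> {"api": "servo_tool", "payload": {
  "targets": [
    [-5,1,0,10],
    [-10,2,0,20],
    [-15,3,0,30],
    [-20.5,4,1,40],
    [-26,5,3,50],
    [-32,6,6,60],
    [-37,6.8,9,70],
    [-41,7.2,12,80]
  ]
}}

```text
time: 2.1
tool_pos: [0.5164, -0.143, 0.2575]
ee_rot: [-3.141, 0.001, 0.445]
wrist_force: [-0.2, 0.1, -0.6]
width: 0.0938
finger_force: 0.0
```

```bash
python3 -c "
from h import *
go(.5181,-.155,.25,-.14)"
```

```text
shift cm [-0.37  1.16  0.75] turn 33.5 | pos [ 0.5164 -0.143   0.2575] yaw 0.4448 t 2.1
```

>>> {"api": "servo_tool", "payload": {
  "targets": [
    [-0.3,1,0.5,10.5],
    [-0.3,1.2,0.7,21],
    [-0.3,1.2,0.7,31],
    [-0.3,1.2,0.7,33.5],
    [-0.3,1.2,0.7,33.5]
  ]
}}

```text
time: 2.72
tool_pos: [0.5185, -0.153, 0.2518]
ee_rot: [-3.141, 0.001, -0.132]
wrist_force: [0.5, 0.3, 0.3]
width: 0.0938
finger_force: 0.0
```

```bash
python3 - <<'E'
from h import *
go(.5181,-.155,.023,-.14)
m=camera_model("wrist"); im=snapshot("wrist"); cv2.imwrite("pics/w1.png",im); np.save("w1.npy",m,allow_pickle=True)
P=place([.5181,-.155,-.14],[(0,0,.04),(-.045,0,.04),(.045,0,.04),(.14,0,.034)]); print(proj(m,P).round())
im2=snapshot("scene"); cv2.imwrite("pics/s1.png",im2)
E
```

```text
shift cm [-1.000e-02  2.100e-01  2.288e+01] turn 0.4 | pos [ 0.5185 -0.153   0.2518] yaw -0.1322 t 2.73
[[320. 210.]
 [319. 256.]
 [320. 161.]
 [321.  48.]]
```

View pics/w1.png

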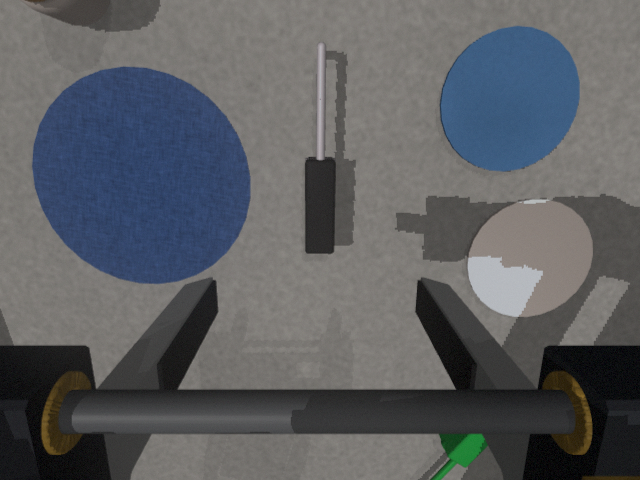

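The wrist view has the hook straight ahead: handle from (320,158) to (320,253), rod end at (321,43), matching the prediction within about 3 px. The mat is at (142,175) and the white rest at (530,258). I'll go down and grip.

>>> {"api": "servo_tool", "payload": {
  "targets": [
    [0.1,0.2,6,0.4],
    [0.2,0.2,12,0.4],
    [0.2,0.2,17,0.4],
    [0.2,0.2,20,0.4],
    [0.2,0.2,22,0.4],
    [0.2,0.2,22.8,0.4],
    [0.2,0.2,22.8,0.4]
  ]
}}

```text
time: 3.7
tool_pos: [0.5204, -0.1552, 0.0244]
ee_rot: [-3.141, 0.0, -0.14]
wrist_force: [0.1, -0.3, -0.5]
width: 0.0937
finger_force: 0.0
```

>>> {"api": "servo_tool", "payload": {
  "targets": [
    [0,0,0,0],
    [0,0,0,0],
    [0,0,0,0],
    [0,0,0,0],
    [0,0,0,0],
    [0,0,0,0]
  ],
  "claw": 255
}}

```text
time: 4.45
tool_pos: [0.5204, -0.1553, 0.0244]
ee_rot: [-3.141, 0.0, -0.14]
wrist_force: [0.6, 0.4, 0.2]
width: 0.0372
finger_force: 0.0
```

```bash
python3 - <<'E'
from h import *
m=np.load("w1.npy",allow_pickle=True).item(); im=cv2.imread("pics/w1.png")
print("mat",*circ(m,mask(im,(95,90,30),(130,255,255),(142,175),120),.0005))
h=cv2.cvtColor(im,cv2.COLOR_BGR2HSV); print(h[220,540],h[285,500],h[400,250],h[325,530])
print("white",*circ(m,mask(im,(0,0,150),(180,60,255),(530,258),75),.01))
E
```

```text
mat [561.9  20.7] [216.7 217. ]
[ 13  27 133] [110  12 191] [135   9  56] [30 12 82]
white [ 406.1 -336.8] [58.7 86.6]
```

>>> {"api": "servo_tool", "payload": {
  "targets": [
    [0,0,0,0],
    [0,0,0,0],
    [0,0,0,0],
    [0,0,0,0]
  ]
}}

```text
time: 4.95
tool_pos: [0.5204, -0.1553, 0.0245]
ee_rot: [3.142, -0.0, -0.14]
wrist_force: [-0.3, -0.2, -0.2]
width: 0.0276
finger_force: 30.0
```

>>> {"api": "servo_tool", "payload": {
  "targets": [
    [0,0,-2,0],
    [0,0,-5,0],
    [0,0,-9,0],
    [0,0,-11,0],
    [0,0,-11,0]
  ]
}}

```text
time: 5.58
tool_pos: [0.5215, -0.1555, 0.1362]
ee_rot: [3.141, -0.004, -0.14]
wrist_force: [0.1, 0.3, -2.4]
width: 0.0278
finger_force: 30.0
```

```bash
python3 - <<'E'
from h import *
m=np.load("w1.npy",allow_pickle=True).item(); im=cv2.imread("pics/w1.png")
print("white",*circ(m,mask(im,(0,0,105),(180,60,255),(530,258),63),.01))
o=get_obs(); p=o["tool_pos"]; w=o["ee_rot"][2]
m=camera_model("wrist"); im=snapshot("wrist"); cv2.imwrite("pics/w2.png",im); np.save("w2.npy",m,allow_pickle=True)
z=p[2]-.0244
P=place([p[0],p[1],w],[(0,0,.04+z),(-.045,0,.04+z),(.045,0,.04+z),(.14,0,.034+z),(.144,0,.034+z),(.14,0,.003+z)]); print(p,w,proj(m,P).round(1).tolist())
q=proj(m,P)[2]; h=cv2.cvtColor(im,cv2.COLOR_BGR2HSV)
E
```

```text
white [ 430.8 -364. ] [125.4 132.5]
[ 0.52145025 -0.1555322   0.13617141] -0.13966983705562153 [[319.4, 324.3], [319.3, 419.9], [319.6, 213.8], [319.8, -78.5], [319.8, -93.1], [319.1, -40.9]]
```

View pics/w2.png

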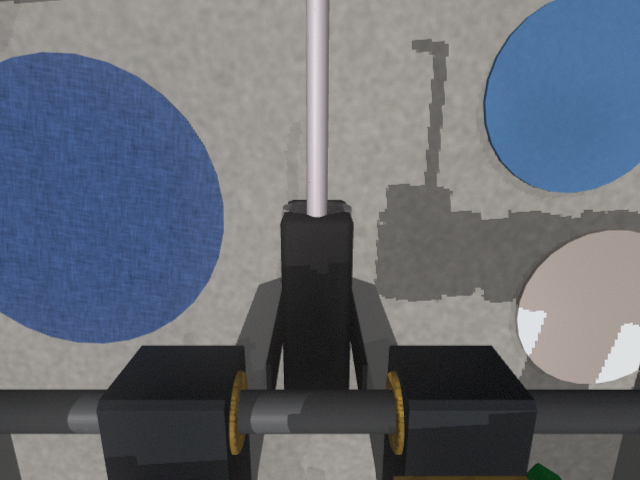

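The hook is held straight. Its front top edge is at row 217 (predicted 214) and the rod is central at column 317. Next I carry it to the loop.

>>> {"api": "servo_tool", "payload": {
  "targets": [
    [-1,-3,0,-10],
    [-2.5,-6,0,-20],
    [-4,-10,0,-30],
    [-5.5,-14,0,-40.5],
    [-7,-18,0,-51],
    [-8.5,-21,0,-61.5],
    [-10,-24,0,-72],
    [-11.7,-26.7,0,-82]
  ]
}}

```text
time: 6.62
tool_pos: [0.44, 0.1264, 0.1321]
ee_rot: [-3.138, 0.001, 1.297]
wrist_force: [0.1, 0.0, -1.9]
width: 0.0274
finger_force: 30.0
```

>>> {"api": "servo_tool", "payload": {
  "targets": [
    [0,0,1,-10],
    [0,0,3,-13],
    [0,0,5,-13],
    [0,0,5,-13]
  ]
}}

```text
time: 7.12
tool_pos: [0.4389, 0.125, 0.0808]
ee_rot: [-3.134, 0.002, 1.518]
wrist_force: [-0.3, -0.3, -1.5]
width: 0.0279
finger_force: 30.0
```

```bash
python3 - <<'E'
from h import *
go(.443,.1515,.0844,1.516)
o=get_obs(); p=o["tool_pos"]; w=o["ee_rot"][2]; z=p[2]-.0244
vs=[];big=[]
for n in("scene","side"):
    m=camera_model(n); im=snapshot(n); cv2.imwrite(f"pics/{n}2.png",im)
    foot=proj(m,place([p[0],p[1],w],[(.14,0,.003+z),(.14,0,.038+z)]))
    loop=proj(m,[(.4507,.2913,.022)])[0]; print(n,foot.round(1).tolist(),loop.round(1))
    x,y=np.clip(loop.astype(int),[70,50],[570,430]); c=im[y-50:y+50,x-65:x+65]; print(x-65,y-50)
    big.append(cv2.resize(c,None,fx=6,fy=6,interpolation=cv2.INTER_CUBIC)[:,:780][:300*2])
cv2.imwrite("pics/c2.png",np.hstack([cv2.resize(b,(400,308)) for b in big]))
E
```

```text
shift cm [ 2.66  0.27 -0.36] turn 0.1 | pos [0.4389 0.125  0.0808] yaw 1.5184 t 7.12
scene [[412.5, 182.6], [415.1, 173.0]] [420.2 191.6]
355 141
side [[193.4, 252.6], [189.6, 244.1]] [187.  257.6]
122 207
```

View pics/c2.png

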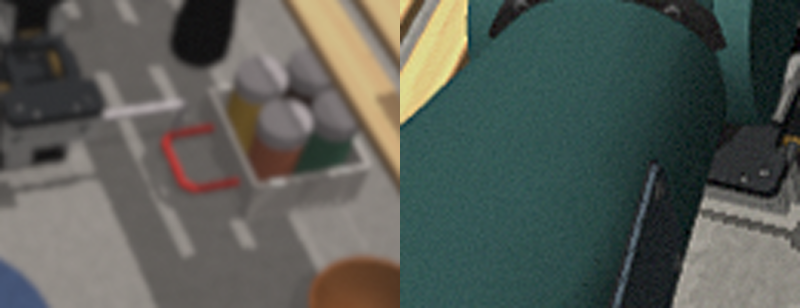

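The crop shows the rod end at about (414.5,174.5), where predicted, and the loop centre at about (421,193), within 2 px of my fit. Side view is blocked by the arm. I'll move over the loop and check.

>>> {"api": "servo_tool", "payload": {
  "targets": [
    [1.5,0.2,-0.3,0],
    [2.6,0.3,-0.3,0],
    [2.6,0.3,-0.3,0],
    [2.6,0.3,-0.3,0]
  ]
}}

```text
time: 7.72
tool_pos: [0.4461, 0.1514, 0.0876]
ee_rot: [3.141, 0.0, 1.519]
wrist_force: [1.1, -0.4, -3.1]
width: 0.0277
finger_force: 30.0
```

```bash
python3 - <<'E'
from h import *
go(.443,.1515,.0264,1.516)
o=get_obs(); p=o["tool_pos"]; w=o["ee_rot"][2]; z=p[2]-.0244
m=camera_model("scene"); im=snapshot("scene"); cv2.imwrite("pics/scene3.png",im)
foot=proj(m,place([p[0],p[1],w],[(.14,0,.003+z),(.14,0,.038+z),(.14,0,.022)])); print(foot.round(1).tolist())
c=cv2.resize(im[150:230,370:470],(800,640),interpolation=cv2.INTER_CUBIC)[:600]
q=[.4546,.3627,1.516]
L=proj(m,place(q,[(-.095,-.02,.022),(-.095,.02,.022),(-.083,.03,.022),(-.05,.03,.022),(-.05,-.03,.022),(-.083,-.03,.022)]))
print(L.round(1).tolist())
for u in L: cv2.circle(c,tuple(int(v) for v in (u+.5-[370,150])*8),3,(255,255,0),-1)
for u in foot: cv2.circle(c,tuple(int(v) for v in (u+.5-[370,150])*8),3,(0,255,255),-1)
cv2.imwrite("pics/c3.png",c)
E
```

```text
shift cm [-0.01 -0.31  6.12] turn 0.2 | pos [0.4461 0.1514 0.0876] yaw 1.5189 t 7.72
[[424.0, 180.9], [426.9, 171.2], [420.6, 192.4]]
[[413.9, 199.0], [409.0, 187.2], [412.2, 183.6], [424.3, 181.7], [432.2, 199.3], [419.8, 201.3]]
```

View pics/c3.png

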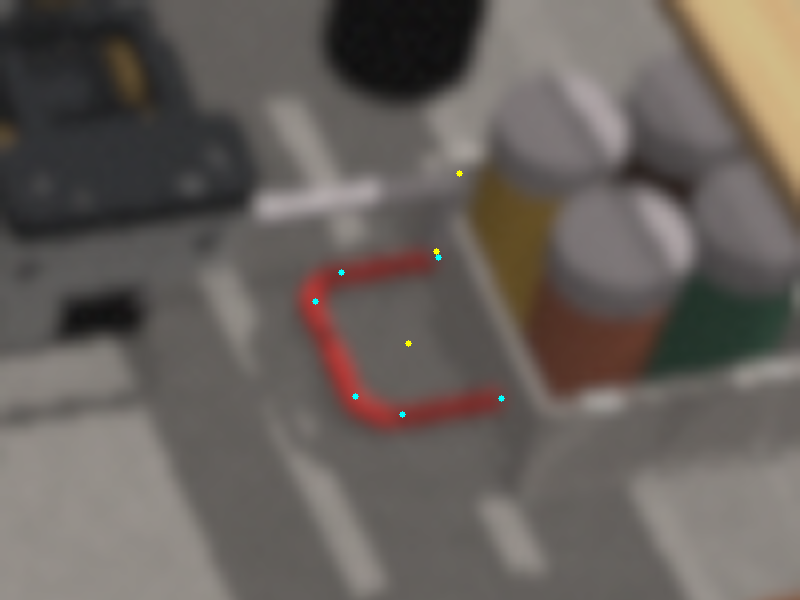

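The projected loop points lie on the red loop, from (310,290) to (500,400) in the crop. The predicted descended prong is at its middle, (408,343). I'll lower it.

>>> {"api": "servo_tool", "payload": {
  "targets": [
    [0,-0.2,1,0],
    [0,-0.2,2.5,0],
    [0,-0.2,4,0],
    [0,-0.2,5.3,0],
    [0,-0.2,6,0],
    [0,-0.2,6,0],
    [0,-0.2,6,0]
  ]
}}

```text
time: 8.65
tool_pos: [0.4447, 0.1515, 0.028]
ee_rot: [3.14, -0.0, 1.518]
wrist_force: [-0.3, -0.6, -1.7]
width: 0.0275
finger_force: 30.0
```

```bash
python3 - <<'E'
from h import *
go(.4505,-0.0,.0274,1.52)
m=camera_model("scene"); im=snapshot("scene"); cv2.imwrite("pics/scene4.png",im)
c=cv2.resize(im[150:230,370:470],(800,640),interpolation=cv2.INTER_CUBIC)[:600]
cv2.imwrite("pics/c4.png",cv2.resize(c,(480,360)))
E
```

```text
shift cm [-15.09   1.38   0.06] turn -0.1 | pos [0.4447 0.1515 0.028 ] yaw 1.5183 t 8.65
```

View pics/c4.png

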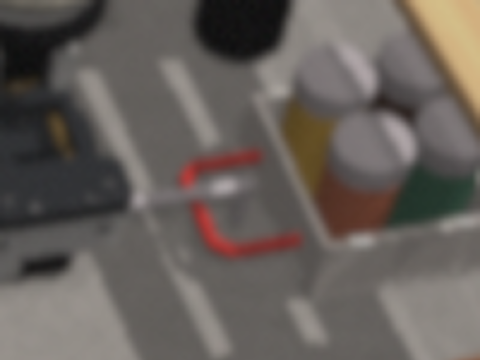

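The prong is inside the loop, at about (235,185) in the crop, with the rod passing over the bar. I'll pull straight out first.

>>> {"api": "servo_tool", "payload": {
  "targets": [
    [-1.5,0,0,0],
    [-3,0,0,0],
    [-4.5,0,0,0],
    [-6,0,0,0],
    [-7.5,0,0,0],
    [-9,0,0,0],
    [-10.5,0,0,0],
    [-12,0,0,0]
  ]
}}

```text
time: 9.7
tool_pos: [0.4378, 0.0307, 0.0276]
ee_rot: [3.142, -0.001, 1.518]
wrist_force: [1.0, 4.8, 0.1]
width: 0.0278
finger_force: 30.0
```

```bash
cat >> h.py <<'E'
def caddy(q0,tag):
    vs=[]
    for n in("scene","side"):
        m=camera_model(n); im=snapshot(n); cv2.imwrite(f"pics/{n}{tag}.png",im)
        s=proj(m,place(q0,[(-.0715,0,.022)]))[0]; mk=mask(im,(0,130,80),(8,255,255),s,35)
        print(n,mk.sum(),end=" ")
        if mk.sum()>60: vs.append((m,fillhull(mk)))
    r=fit(vs,LOOP,q0); print("caddy",np.round(r[0],4),round(r[1],3)); return r[0]
E
python3 - <<'E'
from h import *
o=get_obs(); p=o["tool_pos"]; w=o["ee_rot"][2]; print(p,w)
pr=p[:2]+.14*rot(w)[:,0]
q=caddy([*(pr+.0875*rot(w)[:,0]),w],5)
print("prong in caddy",(pr-q[:2])@rot(q[2]))
E
```

```text
[0.43779852 0.03069581 0.02757451] 1.5181165705854138
scene 74 Traceback (most recent call last):
  File "<stdin>", line 4, in <module>
  File "h.py", line 50, in caddy
    s=proj(m,place(q0,[(-.0715,0,.022)]))[0]; mk=mask(im,(0,130,80),(8,255,255),s,35)
                                                 ~~~~^^^^^^^^^^^^^^^^^^^^^^^^^^^^^^^^
  File "h.py", line 19, in mask
    return (l==1+np.argmax(s[1:,4])).astype(np.uint8)
                 ~~~~~~~~~^^^^^^^^^
    return _wrapfunc(a, 'argmax', axis=axis, out=out, **kwds)
    return bound(*args, **kwds)
ValueError: attempt to get argmax of an empty sequence
```

```bash
cat >> h.py <<'E'
def rows(W,n=8):
    """W: prong waypoints x,y,yaw (first = now); print n tool rows"""
    o=get_obs(); p=o["tool_pos"]; w=o["ee_rot"][2]; W=np.array([[*(p[:2]+.14*rot(w)[:,0]),w]]+W)
    s=np.r_[0,np.cumsum(np.hypot(*np.diff(W[:,:2],axis=0).T))]; t=np.linspace(0,s[-1],n+1)[1:]
    X=np.c_[[np.interp(t,s,W[:,i]) for i in range(3)]].T
    out=[]
    for x,y,a in X:
        d=np.array([x,y])-.14*rot(a)[:,0]-p[:2]; c,k=np.cos(w),np.sin(w)
        out.append([round(100*(c*d[0]+k*d[1]),1),round(100*(k*d[0]-c*d[1]),1),0,round(-np.degrees(a-w),1)])
    print("from",W[0].round(4),"len",s[-1].round(3)); print(out)
E
sed -i 's/mk=mask(im,(0,130,80),(8,255,255),s,35)/mk=redmask(im,s)/' h.py
cat >> h.py <<'E'
def redmask(im,s):
    h=cv2.cvtColor(im,cv2.COLOR_BGR2HSV); mk=(cv2.inRange(h,(0,130,80),(8,255,255))|cv2.inRange(h,(172,130,80),(180,255,255)))//255
    w=np.zeros_like(mk); cv2.circle(w,tuple(int(v) for v in s),32,1,-1); return mk&w
E
python3 - <<'E'
from h import *
rows([[.463,.13,1.6],[.487,.09,1.72],[.515,.05,1.85]])
E
```

```text
from [0.4451 0.1688 1.5168] len 0.138
[[np.float64(-1.5), np.float64(1.3), 0, np.float64(-1.9)], [np.float64(-3.0), np.float64(2.6), 0, np.float64(-3.9)], [np.float64(-4.4), np.float64(4.0), 0, np.float64(-6.1)], [np.float64(-5.8), np.float64(5.6), 0, np.float64(-8.7)], [np.float64(-7.1), np.float64(7.2), 0, np.float64(-11.2)], [np.float64(-8.4), np.float64(8.8), 0, np.float64(-13.8)], [np.float64(-9.5), np.float64(10.5), 0, np.float64(-16.5)], [np.float64(-10.7), np.float64(12.2), 0, np.float64(-19.1)]]
```

>>> {"api": "servo_tool", "payload": {
  "targets": [
    [-1.5,1.3,0,-1.9],
    [-3,2.6,0,-3.9],
    [-4.4,4,0,-6.1],
    [-5.8,5.6,0,-8.7],
    [-7.1,7.2,0,-11.2],
    [-8.4,8.8,0,-13.8],
    [-9.5,10.5,0,-16.5],
    [-10.7,12.2,0,-19]
  ]
}}

```text
time: 10.8
tool_pos: [0.5527, -0.0814, 0.0263]
ee_rot: [-3.137, -0.003, 1.852]
wrist_force: [-1.4, 3.8, 0.6]
width: 0.0277
finger_force: 30.0
```

```bash
cat > meas.py <<'E'
from h import *
import sys
o=get_obs(); p=o["tool_pos"]; w=o["ee_rot"][2]
pr=p[:2]+.14*rot(w)[:,0]; print("prong",pr,w,"z",p[2])
q=caddy([*(pr+.0875*rot(w)[:,0]),w],sys.argv[1])
print("prong in caddy",(pr-q[:2])@rot(q[2]),"to mat",np.array([.5618,.0205])-q[:2])
m=camera_model("scene"); im=cv2.imread(f"pics/scene{sys.argv[1]}.png")
for u in proj(m,place(q,[(x,y,z) for x,y,z in [(.05,.055,.045),(.05,-.055,.045),(-.05,-.055,.045),(-.05,.055,.045),(-.095,.02,.022),(-.095,-.02,.022)]])): cv2.circle(im,tuple(int(round(v)) for v in u),1,(255,255,0),-1)
x,y=proj(m,[[*q[:2],.03]])[0].astype(int); c=im[max(y-60,0):y+60,max(x-80,0):x+80]; cv2.imwrite(f"pics/m{sys.argv[1]}.png",cv2.resize(c,None,fx=4,fy=4,interpolation=cv2.INTER_CUBIC))
E
python3 meas.py 6
```

```text
prong [0.51379531 0.05311804] 1.8521805180651447 z 0.02626843089180959
scene 218 side 0 caddy [0.4757 0.1342 2.0183] 0.361
prong in caddy [-0.08959746  0.0006992 ] to mat [ 0.08614716 -0.11369421]
```

View pics/m6.png

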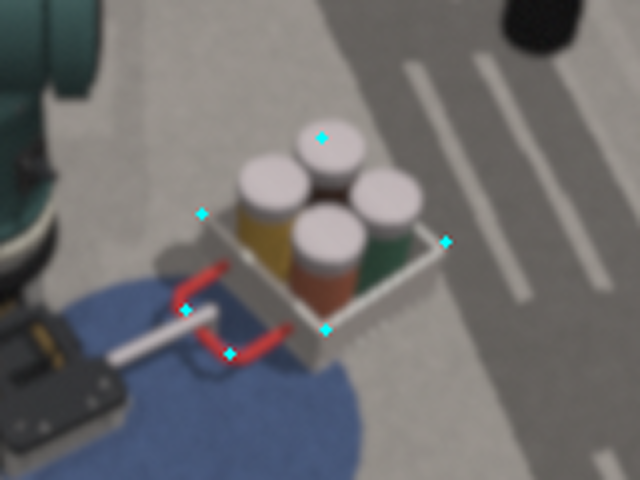

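The fitted points sit on the tray corners at (202,213), (325,329) and (446,241), with the prong against the bar. I'll continue the drag.

```bash
python3 -c "
from h import *
rows([[.561,.0,2.02],[.602,-.045,2.15]])"
```

```text
from [0.516  0.0511 1.8493] len 0.129
[[np.float64(-1.4), np.float64(1.3), 0, np.float64(-2.3)], [np.float64(-2.9), np.float64(2.5), 0, np.float64(-4.6)], [np.float64(-4.3), np.float64(3.8), 0, np.float64(-6.9)], [np.float64(-5.6), np.float64(5.0), 0, np.float64(-9.3)], [np.float64(-7.0), np.float64(6.2), 0, np.float64(-11.3)], [np.float64(-8.3), np.float64(7.4), 0, np.float64(-13.3)], [np.float64(-9.7), np.float64(8.6), 0, np.float64(-15.3)], [np.float64(-11.0), np.float64(9.8), 0, np.float64(-17.2)]]
```

>>> {"api": "servo_tool", "payload": {
  "targets": [
    [-1.4,1.3,0,-2.3],
    [-2.9,2.5,0,-4.6],
    [-4.3,3.8,0,-6.9],
    [-5.6,5,0,-9.3],
    [-7,6.2,0,-11.3],
    [-8.3,7.4,0,-13.3],
    [-9.7,8.6,0,-15.3],
    [-11,9.8,0,-17.2]
  ]
}}

```text
time: 11.9
tool_pos: [0.6767, -0.1597, 0.026]
ee_rot: [-3.138, -0.004, 2.151]
wrist_force: [-2.5, 2.9, -0.8]
width: 0.0285
finger_force: 30.0
```

```bash
python3 meas.py 7
```

```text
prong [ 0.59995377 -0.04259496] 2.150955914411872 z 0.02600055364285064
scene 237 side 63 caddy [0.5493 0.0294 2.1614] 1.126
prong in caddy [-0.08799365 -0.00203644] to mat [ 0.01253987 -0.0088577 ]
```

>>> {"api": "servo_tool", "payload": {
  "targets": [
    [-0.8,0.2,0,0],
    [-1.5,0.4,0,0],
    [-1.5,0.4,0,0],
    [-1.5,0.4,0,0]
  ]
}}

```text
time: 12.5
tool_pos: [0.6903, -0.1712, 0.0279]
ee_rot: [3.141, 0.001, 2.15]
wrist_force: [-0.3, 0.5, -1.8]
width: 0.0277
finger_force: 30.0
```

```bash
sed -i 's/mk.sum()>60/mk.sum()>150/' h.py; python3 meas.py 8
```

```text
prong [ 0.61373538 -0.05401021] 2.1498164474881665 z 0.027908474821819476
scene 245 side 51 caddy [0.5628 0.0198 2.1394] 0.341
prong in caddy [-0.0896478  -0.00314457] to mat [-0.00101552  0.00066048]
```

View pics/m8.png

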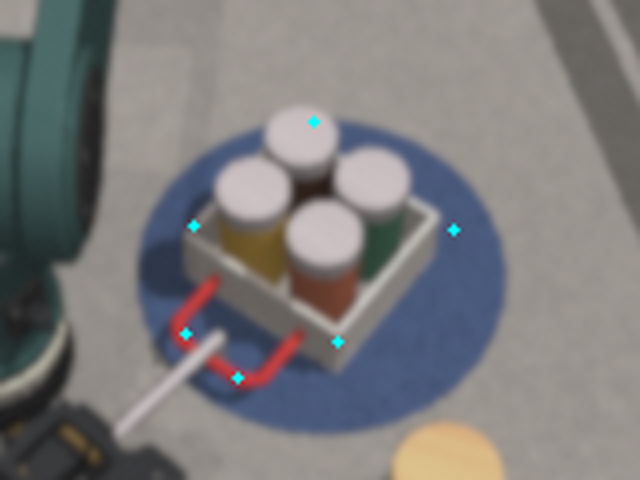

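The caddy stands centrally on the mat: tray corners at (185,240), (338,335) and (437,215), mat spanning columns 140–505. The centre is off by under about 10 mm. Now I free the prong and lift.

>>> {"api": "servo_tool", "payload": {
  "targets": [
    [0.7,0,0,0],
    [1.4,0,0,0],
    [1.4,0,0,0],
    [1.4,0,-1.5,0],
    [1.4,0,-4,0],
    [1.4,0,-8,0],
    [1.4,0,-12,0],
    [1.4,0,-12,0]
  ]
}}

```text
time: 13.6
tool_pos: [0.6853, -0.1602, 0.1543]
ee_rot: [3.134, 0.009, 2.15]
wrist_force: [-0.8, -0.0, -0.9]
width: 0.0281
finger_force: 30.0
```

```bash
python3 - <<'E'
from h import *
go(.4298,-.365,.12,1.2)
m=camera_model("scene"); print(unproj(m,[(210,143),(175,182)],.03))
E
```

```text
shift cm [ -3.16 -32.59   3.43] turn 54.4 | pos [ 0.6853 -0.1602  0.1543] yaw 2.1499 t 13.6
[[ 0.14671963 -0.2092599 ]
 [ 0.26744638 -0.31298272]]
```

>>> {"api": "servo_tool", "payload": {
  "targets": [
    [-1,-3,0,0],
    [-2,-8,0,4],
    [-3,-13,0,13],
    [-3,-18,0,23],
    [-3,-23,0,33],
    [-3.1,-28,0,43],
    [-3.2,-32.6,1,53],
    [-3.2,-32.6,3.4,54.4]
  ]
}}

```text
time: 14.6
tool_pos: [0.4246, -0.3665, 0.1128]
ee_rot: [3.141, 0.001, 1.194]
wrist_force: [0.9, -0.2, -1.6]
width: 0.0277
finger_force: 30.0
```

>>> {"api": "servo_tool", "payload": {
  "targets": [
    [0,0,1,0],
    [0,0,1,0],
    [0,0,1,0]
  ]
}}

```text
time: 14.98
tool_pos: [0.4279, -0.3643, 0.1039]
ee_rot: [3.141, 0.0, 1.202]
wrist_force: [0.8, 0.7, -1.3]
width: 0.0279
finger_force: 30.0
```

```bash
python3 - <<'E'
from h import *
go(.4298,-.365,.036,1.2)
o=get_obs(); p=o["tool_pos"]; w=o["ee_rot"][2]; z=p[2]-.0244
vs=[];cs=[]
for n in("scene","side"):
    m=camera_model(n); im=snapshot(n); cv2.imwrite(f"pics/{n}9.png",im)
    print(n,"white",*circ(m,mask(im,(0,0,105),(180,60,255),proj(m,[(.4298,-.365,.01)])[0],45),.01))
    foot=proj(m,place([p[0],p[1],w],[(.045,0,.034+z),(.14,0,.034+z),(.14,0,.003+z),(-.045,0,.04+z),(.045,.014,.04+z),(.045,-.014,.04+z)]))
    for u in foot: cv2.circle(im,tuple(int(round(v)) for v in u),1,(255,255,0),-1)
    x,y=proj(m,[[*p[:2],.03]])[0].astype(int); x=max(x,80);c=im[y-60:y+60,x-65:x+65]
    cs.append(cv2.resize(c,(390,360),interpolation=cv2.INTER_CUBIC))
cv2.imwrite("pics/m9.png",np.hstack(cs))
E
```

```text
shift cm [-0.    0.2   6.79] turn 0.1 | pos [ 0.4279 -0.3643  0.1039] yaw 1.2019 t 14.97
scene white [ 432.  -353.8] [183.6 245. ]
side white [ 406.6 -360. ] [139.2 194.1]
```

View pics/m9.png

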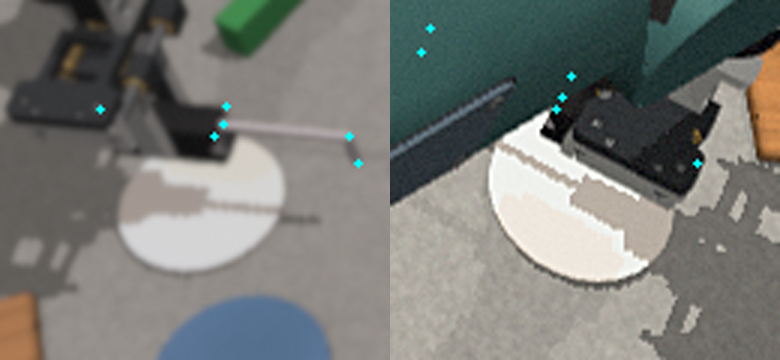

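The predicted hook points fit the picture: rod end at (348,135), foot at (358,162). The hook is over the white rest, so I lower it.

>>> {"api": "servo_tool", "payload": {
  "targets": [
    [0,0.2,2,0],
    [0,0.2,4,0],
    [0,0.2,5.5,0],
    [0,0.2,6.3,0],
    [0,0.2,6.7,0],
    [0,0.2,6.9,0],
    [0,0.2,6.9,0],
    [0,0.2,6.9,0]
  ]
}}

```text
time: 16.08
tool_pos: [0.4293, -0.3654, 0.035]
ee_rot: [3.141, 0.0, 1.201]
wrist_force: [-0.6, 0.3, -1.5]
width: 0.0278
finger_force: 30.0
```

>>> {"api": "servo_tool", "payload": {
  "targets": [
    [0,0,0.05,0],
    [0,0,0.1,0],
    [0,0,0.1,0]
  ]
}}

```text
time: 16.45
tool_pos: [0.4293, -0.3654, 0.0344]
ee_rot: [3.141, 0.0, 1.201]
wrist_force: [-0.8, 0.9, 4.6]
width: 0.0277
finger_force: 30.0
```

Contact: the wrist force flipped to +4.6 N. I'll release and retreat.

>>> {"api": "servo_tool", "payload": {
  "targets": [
    [0,0,0,0],
    [0,0,0,0],
    [0,0,0,0],
    [0,0,0,0],
    [0,0,0,0],
    [0,0,0,0],
    [0,0,0,0],
    [0,0,0,0]
  ],
  "claw": 0
}}

```text
time: 17.45
tool_pos: [0.429, -0.3651, 0.0335]
ee_rot: [3.141, -0.0, 1.201]
wrist_force: [-0.7, -0.1, -0.8]
width: 0.094
finger_force: 0.0
```

>>> {"api": "servo_tool", "payload": {
  "targets": [
    [0,0,-2,0],
    [0,0,-5,0],
    [0,0,-10,0],
    [0,0,-16,0],
    [0,0,-22,0],
    [0,0,-22,0],
    [0,0,-22,0]
  ]
}}

```text
time: 18.32
tool_pos: [0.4289, -0.365, 0.2529]
ee_rot: [-3.141, -0.0, 1.201]
wrist_force: [0.2, 0.5, -0.5]
width: 0.0943
finger_force: 0.0
```

```bash
python3 - <<'E'
from h import *
go(.4298,-.365,.25,1.2)
m=camera_model("wrist"); im=snapshot("wrist"); cv2.imwrite("pics/w10.png",im)
for k,P in(("rest",(.4298,-.365,.01)),("handle",(.4293,-.3654,.05)),("mat",(.5618,.0205,0)),("caddy",(.5628,.0198,0))): print(k,proj(m,[P]).round())
i2=snapshot("scene"); cv2.imwrite("pics/scene10.png",i2)
cv2.imwrite("pics/f.png",np.hstack([cv2.resize(im,(400,300)),cv2.resize(i2[110:350,80:400],(400,300))]))
E
```

```text
shift cm [0.03 0.09 0.29] turn 0.0 | pos [ 0.4289 -0.365   0.2529] yaw 1.2006 t 18.32
rest [[318. 205.]]
handle [[318. 214.]]
mat [[ 297. -322.]]
caddy [[ 299. -322.]]
```

View pics/f.png

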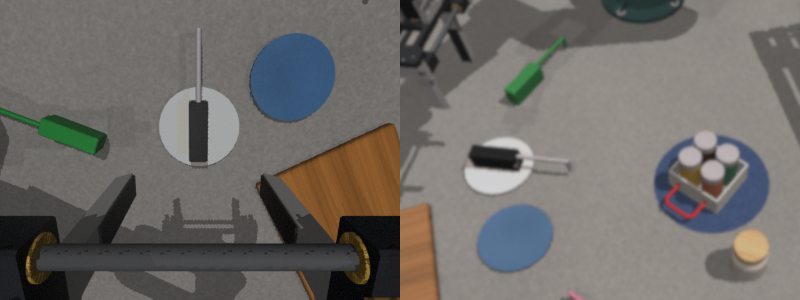

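The hook stands upright with its handle at (198,131), centred on the white rest at (199,126) once its height is allowed for. The caddy stands in the middle of the mat, and the gripper is clear. I'm handing in.

```bash
python3 -c "
from bench import *
print(close_job())"
```

```text
the job is handed in; nothing more can be done
None
```

I handed the job in at about 18 s of the 54 s; no verdict came back, but the last pictures showed the caddy on the middle of the blue mat (within about 10 mm) and the hook upright and centred on the white spoon rest, with the gripper clear.

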